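Find the weak spring and mark it

ROBOT

A 6-joint arm with a two-finger parallel gripper is mounted at the origin on the work surface. World frame = base frame: x ahead of the robot, y to its left, z up, the work surface at z = 0. Lengths are in m, angles in rad, forces in N, time in s.
With the tool pointing down it reaches from about 0.25 to 0.775 m from the base axis. Payload 4 kg.
Tool frame: the origin (TCP) lies at the centre of the arm's flange, where the gripper is bolted on; the fingertips stand 199 mm ahead of it and the grasp point (between the pads) lies 180 mm ahead of it (robot.tcp_to_tips is the distance from the TCP to the fingertips, in m); z points along the fingers, y is the line along which they close (so a half turn about z gives the same grasp; the last joint's range is limited). The gripper opens to 94 mm and grips with 3 to 60 N. Pads are 16 mm wide; open, the fingers measure 119 mm over their backs; the gripper's body (75 mm by 177 mm) begins 78 mm behind the grasp point.
Start: joints at [1.15, 0.087, 1.371, -0, 1.684, -0.103], TCP at [0.172, 0.522, 0.405] pointing down, gripper open.
Joint ranges: [-3.1, 3.1], [-0.76, 2.03], [0.27, 2.55], [-1.08, 4.22], [0.17, 2.65], [-2.57, 2.57]. Speed limits (rad/s): [2.79, 2.79, 3.14, 3.14, 3.14, 3.14].

INTERFACE

Orientations are given as [roll, pitch, yaw] about the fixed x, y, z axes, in that order (R = Rz(yaw) Ry(pitch) Rx(roll)).
In Python, from bench import telemetry, snapshot, ticket, robot gives the robot as it stands.
- The arm moves only by the tool apply_moves, never from a script. Its argument "moves" is a list that holds one entry, the list of rows, each a list of 5 numbers: the shift along the tool's x, y, z in units of 50 mm (1.0 is 50 mm), then the turn about the tool's z in units of 10 degrees (1.0 is 10 degrees), then the closure, from 0 (fully open) to 1 (shut). A call has 1 to 10 rows; each row is the pose to reach, as a shift and turn from the pose commanded when the call began, along the tool's axes at that moment; what a row does not reach only later rows make up. A row lasts 1/8 s, in which the tool goes at most 62.5 mm and 10.7 degrees, less where a joint would pass 70% of its speed; a pose out of reach is approached as far as the arm can. A call with a gripper value outside its range is refused whole. The fingers move at their own pace and stop on an object; the grip force is fixed at half the most. Time passes only in rows, so rows that repeat a pose let the fingers close. It gives the time, the measured TCP pose, the force, the opening and the grip force at its end, in the units of the state.
- telemetry.get_obs(): the state, without advancing time (a new reading comes with each control period).
- snapshot(name): name is "scene" or "top" or "wrist"; returns a dict with "image" (420x560x3 uint8, red, green, blue), "fovy" (degrees; the focal length in pixels is half the picture's height over the tangent of half this angle, whatever the lens; pixels are square), "cx", "cy" (the principal point, pixels), "R" (3x3) and "t" (3): a world point X has camera coordinates R X + t. Camera axes: x right, y down, z forward; pixel columns grow to the right and rows downward; lengths in m; the calibration is good to about 2 mm. A picture is of the moment at which its call begins. There is no depth.
- ticket.close_job(): hands the job in; it is judged then, once.
The state is a dict: "time": time; "joint_positions": joint angles; "qvel": joint speeds; "joint_torque": joint torques, N m; "tool_pos": TCP position; "ee_rot": TCP orientation; "wrist_force": force on the tool from outside, world axes, zero at the start; "wrist_torque": the same for the moment, N m; "width": finger opening in m; "finger_force": force on a finger pad.
Only numpy, scipy, OpenCV 4.12 (cv2) and the standard library are available. Lean on these libraries where they do the work, as an engineer would, in place of code of your own. Each camera call takes 0.05 s, during which the arm holds its last target. There are 200 camera calls.

TASK

With the closed fingertips, press down the round caps of the three spring stands one after another, working from the robot's left to its right, each by about 10 mm, to feel which spring is the softest. Then push the tag of the softest stand all the way down, leave the other two tags up as they are, and move clear. Only press: pull no tag up, and do not move or pick up the other things on the bench.

Things in the scene. Friction and masses are not known exactly. Their poses are not given: they have to be found in the camera images.
- stand_left: spring stand bolted to the bench, the robot's left one of three in a row across the bench (left is +y); base plate 130 x 70 x 16 mm; origin at the centre of its underside, on the table; z up; its x axis runs along the length of the base, from the tag (centre 37 mm to -x, the end nearer the robot) to the round cap (centre 37 mm to +x). The three stands look exactly alike; the springs are different each time, dealt out at random
- cap_left_top (a point): centre of the flat top of the released round steel cap on stand_left (this point does not move with the cap): cap 44 mm across, upright sided, top 75 mm above the table; it slides straight down up to 18 mm on a coil spring and comes back by itself. Pressed 10 mm it pushes back up with about 4 N on the softest of the three stands, about 10 N on another and about 16 N on the stiffest
- tag_left_top (a point): centre of the flat top of the tag of stand_left (moves with the tag): a rectangular aluminium plate 26 (along the stand) x 32 x 5 mm on a thin stem, top 50 mm above the table at the start, 36 mm when fully down; 74 mm from the centre of the cap
- tag_left (a joint): height setting of the tag of stand_left, m: 0 as it starts (up), grows as it is pushed down, 0.014 fully down at its stop, negative if pulled up; friction (about 3 N) keeps it where it is left
- stand_middle: spring stand bolted to the bench, the robot's middle one of three in a row across the bench (left is +y); base plate 130 x 70 x 16 mm; origin at the centre of its underside, on the table; z up; its x axis runs along the length of the base, from the tag (centre 37 mm to -x, the end nearer the robot) to the round cap (centre 37 mm to +x). The three stands look exactly alike; the springs are different each time, dealt out at random
- cap_middle_top (a point): centre of the flat top of the released round steel cap on stand_middle (this point does not move with the cap): cap 44 mm across, upright sided, top 75 mm above the table; it slides straight down up to 18 mm on a coil spring and comes back by itself. Pressed 10 mm it pushes back up with about 4 N on the softest of the three stands, about 10 N on another and about 16 N on the stiffest
- tag_middle_top (a point): centre of the flat top of the tag of stand_middle (moves with the tag): a rectangular aluminium plate 26 (along the stand) x 32 x 5 mm on a thin stem, top 50 mm above the table at the start, 36 mm when fully down; 74 mm from the centre of the cap
- tag_middle (a joint): height setting of the tag of stand_middle, m: 0 as it starts (up), grows as it is pushed down, 0.014 fully down at its stop, negative if pulled up; friction (about 3 N) keeps it where it is left
- stand_right: spring stand bolted to the bench, the robot's right one of three in a row across the bench (left is +y); base plate 130 x 70 x 16 mm; origin at the centre of its underside, on the table; z up; its x axis runs along the length of the base, from the tag (centre 37 mm to -x, the end nearer the robot) to the round cap (centre 37 mm to +x). The three stands look exactly alike; the springs are different each time, dealt out at random
- cap_right_top (a point): centre of the flat top of the released round steel cap on stand_right (this point does not move with the cap): cap 44 mm across, upright sided, top 75 mm above the table; it slides straight down up to 18 mm on a coil spring and comes back by itself. Pressed 10 mm it pushes back up with about 4 N on the softest of the three stands, about 10 N on another and about 16 N on the stiffest
- tag_right_top (a point): centre of the flat top of the tag of stand_right (moves with the tag): a rectangular aluminium plate 26 (along the stand) x 32 x 5 mm on a thin stem, top 50 mm above the table at the start, 36 mm when fully down; 74 mm from the centre of the cap
- tag_right (a joint): height setting of the tag of stand_right, m: 0 as it starts (up), grows as it is pushed down, 0.014 fully down at its stop, negative if pulled up; friction (about 3 N) keeps it where it is left
- loose_spring: bystander: loose coil spring standing on end, 27 mm across, 36 mm tall, beyond the cap end of a stand; origin at the centre of its underside
- socket: bystander: steel wrench socket standing on end, 24 mm across, 34 mm tall, beyond the cap end of a stand; origin at the centre of its underside
- valve: bystander: small dark engine valve standing on its 28 mm head, 38 mm tall, beyond the cap end of a stand; origin at the centre of its underside
- spanner: bystander: steel spanner lying flat to the robot's left of the stands
- screwdriver: bystander: screwdriver lying to the robot's right of the stands
- jar: bystander: clear jar 56 mm across, 70 mm tall, left of the stands; origin at the centre of its underside
- tin: bystander: tin 66 mm across, 100 mm tall, right of the stands; origin at the centre of its underside
Things that resemble listed ones, but are neither listed nor needed, are in the scene too. What is shaped like the stand_middle but orange or pink is not meant.

How it is judged:
By the outcome, as a careful person would: the job done as asked, in the order asked, and still so for the second after the job is handed in, with the robot touching nothing.
It also fails if it takes over 50 s, if anything falls off the work surface, if the arm or the gripper's body presses on something with over 40 N, if the wrist force passes 120 N, or if a joint passes its speed limit or range.

## Working session

There is one attempt and no reset: what is moved stays moved. The work goes in short steps, Python scripts to look and compute and a tool call to move; the robot and the scene stay as the last step left them, time stands still between calls to the robot, and variables do not carry over. Pictures are saved under pics/ and viewed, at most 10 in all, crops included, and the job is handed in when it is done.

Besides the shell and the picture viewer there is one more tool, called after ">>>" as name([rows], argument=value, ...), one row to a line, values as JSON. apply_moves: Moves the arm, as the interface text tells. Its arguments: {"type":"object","properties":{"moves":{"type":"array","items":{"type":"array","items":{"type":"array","items":{"type":"number"}}}}},"required":["moves"]}

```bash
mkdir -p pics
python3 - <<'E'
from bench import telemetry, snapshot
import cv2
o=telemetry.get_obs(); print({k:o[k] for k in('time','tool_pos','ee_rot','wrist_force','width')})
for n in('top','scene'):
    s=snapshot(n); cv2.imwrite(f'pics/{n}1.png',s['image'][:,:,::-1]); print(n,s['fovy'],s['cx'],s['cy'],s['R'],s['t'])
E
```

```text
{'time': 0.0, 'tool_pos': array([0.17180795, 0.52236439, 0.40353381]), 'ee_rot': array([-3.13948660e+00, -1.78160008e-04,  2.82383788e+00]), 'wrist_force': array([ 0.35467291, -0.26877334,  1.28167712]), 'width': 0.09388114944334187}
top 51.07211969308099 274.5377864256444 203.38011660904994 [[ 0.02814321 -0.99957023  0.00820425]
 [-0.97982988 -0.02920999 -0.19768707]
 [ 0.19784176 -0.00247522 -0.98023085]] [-0.01214027  0.51797721  1.23492115]
scene 48.57574072428331 274.9352435283648 212.00006921940147 [[-0.23756619  0.9713378  -0.00807352]
 [ 0.66515574  0.15661294 -0.73009604]
 [-0.70790547 -0.17881628 -0.68329685]] [ 0.11620954 -0.28061851  1.62193469]
```

View pics/top1.png

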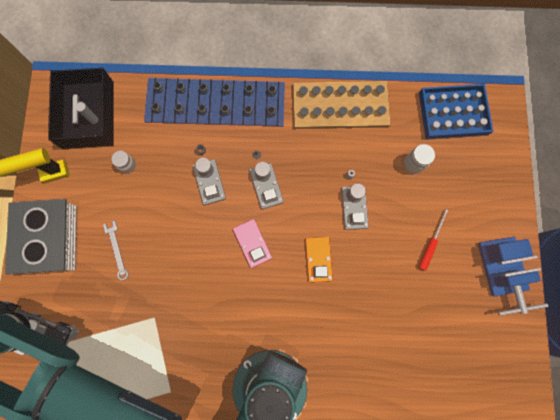

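View pics/scene1.png

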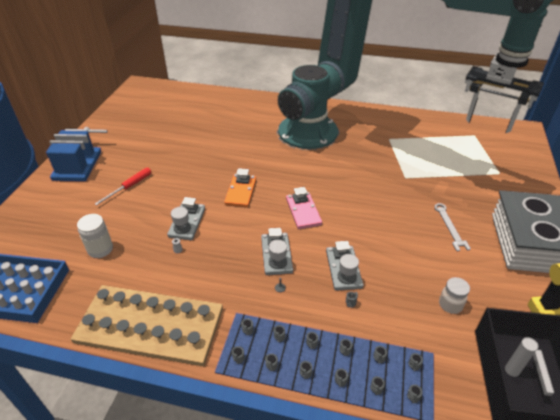

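The top view shows three grey stands near (209,181), (266,185) and (355,206). Each has its cap at the far end and its white tag nearer the robot. The pink (252,243) and orange (318,260) lookalikes are the wrong colour and have no caps, so they're excluded. I'll enlarge to confirm and measure.

```bash
cat > h.py <<'E'
import numpy as np, cv2
def ray(s,u,v,z):
    f=210/np.tan(np.radians(s['fovy'])/2); R,t=np.array(s['R']),np.array(s['t'])
    c=-R.T@t; d=R.T@np.array([(u-s['cx'])/f,(v-s['cy'])/f,1]); return c+d*(z-c[2])/d[2]
def proj(s,X):
    f=210/np.tan(np.radians(s['fovy'])/2); p=np.array(s['R'])@X+s['t']; return f*p[0]/p[2]+s['cx'],f*p[1]/p[2]+s['cy']
E
python3 - <<'E'
from bench import snapshot
from h import *
s=snapshot('top'); im=np.ascontiguousarray(s['image'][:,:,::-1]); hsv=cv2.cvtColor(im,cv2.COLOR_BGR2HSV)
big=cv2.resize(im[145:240,180:380],None,fx=4,fy=4,interpolation=cv2.INTER_CUBIC)
for n,(x0,x1,y0,y1) in dict(L=(190,228,156,208),M=(245,287,160,210),R=(338,372,181,232)).items():
    h=hsv[y0:y1,x0:x1]
    def cen(m):
        k,l,st,c=cv2.connectedComponentsWithStats(m.astype(np.uint8)); i=1+np.argmax(st[1:,4]); return c[i]+[x0,y0],st[i,4],np.argwhere(l==i)[:,::-1]+[x0,y0]
    tg,a,_=cen((h[...,1]<40)&(h[...,2]>205)&(np.arange(y0,y1)[:,None]>y0+25))
    _,b,p=cen(h[...,1]<90)
    print(n,'tag',tg,a,ray(s,*tg,.05).round(4),'stand',b,cv2.minAreaRect(p.astype(np.float32)))
    cv2.circle(big,tuple(int(v) for v in ((tg-[180,145]+.5)*4)),3,(0,0,255),-1)
cv2.imwrite('pics/crop1.png',big)
E
```

```text
L tag [210.25882353 189.82352941] 85 [0.5535 0.1933 0.05  ] stand 1020 ((208.13722229003906, 179.5615692138672), (45.91412353515625, 23.534839630126953), 74.35775756835938)
M tag [269.47619048 193.9047619 ] 84 [0.5465 0.0186 0.05  ] stand 1006 ((265.3105163574219, 183.83302307128906), (45.43722915649414, 23.216733932495117), 72.34988403320312)
R tag [358.1978022  216.94505495] 91 [ 0.4854 -0.2423  0.05  ] stand 1020 ((354.4386901855469, 205.910400390625), (45.41851806640625, 23.786802291870117), 85.36454010009766)
```

View pics/crop1.png

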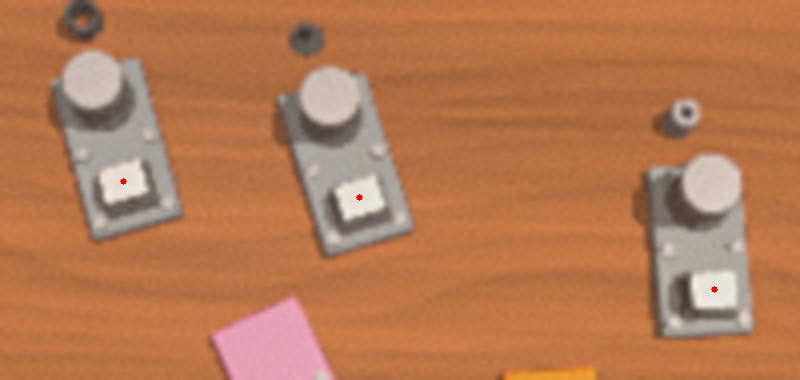

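```bash
cat >> h.py <<'E'
def shift(o,X,tipz):
    from scipy.spatial.transform import Rotation as Ro
    d=np.array([X[0],X[1],tipz+.199])-o['tool_pos']; return (Ro.from_euler('xyz',o['ee_rot']).as_matrix().T@d/.05).round(3)
E
python3 - <<'E'
from bench import snapshot,telemetry
from h import *
s=snapshot('top'); o=telemetry.get_obs()
T=dict(L=(210.26,189.82),M=(269.48,193.9),R=(358.2,216.95))
for n,(u,v) in dict(L=(92,80),M=(329,96),R=(711,185)).items():
    c=ray(s,180+u/4-.5,145+v/4-.5,.075); t=ray(s,*T[n],.05); d=(c-t)[:2]
    print(n,c.round(4),t.round(4),'dist',np.hypot(*d).round(4),'yaw',np.degrees(np.arctan2(d[1],d[0])).round(1),'shift',shift(o,c,.14))
E
```

```text
L [0.623  0.2165 0.075 ] [0.5536 0.1933 0.05  ] dist 0.0732 yaw 18.5 shift [-10.483  -2.99    1.302]
M [0.6161 0.0432 0.075 ] [0.5465 0.0185 0.05  ] dist 0.0739 yaw 19.5 shift [-11.436  -6.326   1.306]
R [ 0.5578 -0.2353  0.075 ] [ 0.4854 -0.2423  0.05  ] dist 0.0728 yaw 5.5 shift [-12.069 -11.982   1.313]
```

Cap-to-tag distances come out at 73–74 mm against the specified 74, so the measurements hold. Moving above the left cap while shutting the fingers.

>>> apply_moves([
  [[-0.5,-0.1,0,0,1],[-1.6,-0.4,0.1,0,1],[-2.7,-0.7,0.3,0,1],[-3.8,-1.1,0.4,0,1],[-4.9,-1.4,0.6,0,1],[-6.0,-1.7,0.7,0,1],[-7.1,-2.0,0.9,0,1],[-8.2,-2.4,1.1,0,1],[-9.3,-2.7,1.2,0,1],[-10.3,-2.95,1.3,0,1]],
])

```text
time: 1.45
tool_pos: [0.6165, 0.2199, 0.339]
ee_rot: [-3.141, -0.001, 2.823]
wrist_force: [-1.1, 0.8, -0.2]
width: 0.0009
finger_force: 0.0
```

Run:
```python
from bench import snapshot,telemetry
from h import *
o=telemetry.get_obs(); print({k:o[k] for k in('time','tool_pos','ee_rot','wrist_force','width','qvel')}); print(shift(o,[.623,.2165],.085))
s=snapshot('wrist'); im=np.ascontiguousarray(s['image'][:,:,::-1]); tip=np.array([*o['tool_pos'][:2],o['tool_pos'][2]-.199])
print('tip px',proj(s,tip),'L cap',proj(s,np.array([.623,.2165,.075])),'L tag',proj(s,np.array([.5536,.1933,.05])))
cv2.imwrite('pics/w1.png',im)
```

```text
{'time': 1.45, 'tool_pos': array([0.61647587, 0.219895  , 0.3390138 ]), 'ee_rot': array([-3.14143699e+00, -6.00281957e-04,  2.82300547e+00]), 'wrist_force': array([-1.12512932,  0.82199162, -0.17815134]), 'width': 0.0008990315445084949, 'qvel': array([-0.47531503,  0.55834947, -0.63661524,  0.00636934,  0.06923145,
       -0.48036617])}
[-0.146 -0.023  1.1  ]
tip px (np.float64(285.30720881073245), np.float64(264.51275232932085)) L cap (np.float64(283.75655440991267), np.float64(237.02377935459714)) L tag (np.float64(225.1043315491427), np.float64(151.19405677465687))
```

View pics/w1.png

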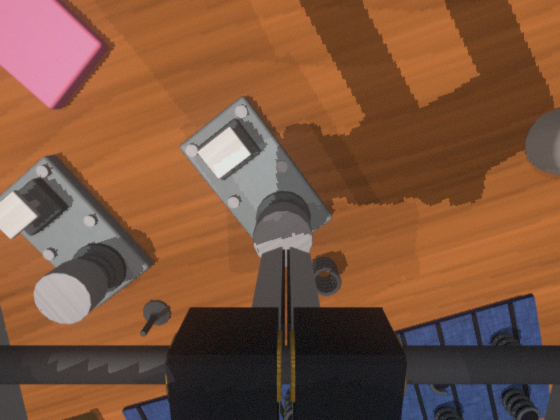

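The wrist view shows the left tag at (227,152), within 2 px of the prediction, and the cap under the fingertips near (283,238). Lowering to just above the cap.

>>> apply_moves([
  [[-0.15,-0.03,0.3,0,1],[-0.15,-0.03,0.7,0,1],[-0.15,-0.03,1.1,0,1],[-0.15,-0.03,1.1,0,1],[-0.15,-0.03,1.1,0,1]],
])

```text
time: 2.12
tool_pos: [0.6212, 0.2183, 0.285]
ee_rot: [3.141, 0.0, 2.825]
wrist_force: [-0.3, -0.1, -0.1]
width: 0.0003
finger_force: 0.0
```

>>> apply_moves([
  [[-0.04,0,0.12,0,1],[-0.04,0,0.24,0,1],[-0.04,0,0.34,0,1],[-0.04,0,0.42,0,1],[-0.04,0,0.42,0,1],[-0.04,0,0.42,0,1],[-0.04,0,0.42,0,1]],
])

```text
time: 3.0
tool_pos: [0.6237, 0.217, 0.2678]
ee_rot: [3.14, 0.003, 2.824]
wrist_force: [-4.3, -1.3, 11.9]
width: 0.0004
finger_force: 6.0
```

>>> apply_moves([
  [[0.02,0,0.06,0,1],[0.02,0,0.11,0,1],[0.02,0,0.11,0,1],[0.02,0,0.11,0,1]],
])

```text
time: 3.5
tool_pos: [0.6231, 0.2172, 0.264]
ee_rot: [3.139, 0.006, 2.824]
wrist_force: [-3.6, -2.6, 16.5]
width: 0.0007
finger_force: 8.1
```

10 mm of travel gave 16.5 N, so the left stand is the stiff one. Lifting and going to the middle cap.

>>> apply_moves([
  [[0,0,-0.4,0,1],[0,0,-0.9,0,1],[-0.2,-0.7,-0.9,0,1],[-0.45,-1.6,-0.9,0,1],[-0.7,-2.5,-0.9,0,1],[-0.9,-3.2,-0.9,0,1],[-0.95,-3.35,-0.8,0,1],[-0.95,-3.35,-0.6,0,1],[-0.95,-3.35,-0.53,0,1],[-0.95,-3.35,-0.53,0,1]],
])

```text
time: 4.75
tool_pos: [0.6152, 0.0447, 0.2837]
ee_rot: [-3.141, -0.002, 2.826]
wrist_force: [0.6, 0.1, 0.7]
width: 0.0006
finger_force: 0.0
```

Run:
```python
from bench import snapshot,telemetry
from h import *
o=telemetry.get_obs(); print(o['time'],o['tool_pos'],o['wrist_force'],shift(o,[.6161,.0432],.065))
s=snapshot('wrist'); im=np.ascontiguousarray(s['image'][:,:,::-1])
print('M cap',proj(s,np.array([.6161,.0432,.075])),'M tag',proj(s,np.array([.5465,.0185,.05])),'L cap',proj(s,np.array([.623,.2165,.075])),'L tag',proj(s,np.array([.5536,.1933,.05])))
cv2.imwrite('pics/w2.png',im)
```

```text
4.75 [0.61521907 0.04469391 0.28369433] [0.64013205 0.13338732 0.7141537 ] [-0.027 -0.023  0.394]
M cap (np.float64(283.25141311513613), np.float64(259.9960437390949)) M tag (np.float64(207.17940913362685), np.float64(151.30832925010554)) L cap (np.float64(596.902079777678), np.float64(177.9642284718306)) L tag (np.float64(505.41489023808106), np.float64(65.33687106348614))
```

View pics/w2.png

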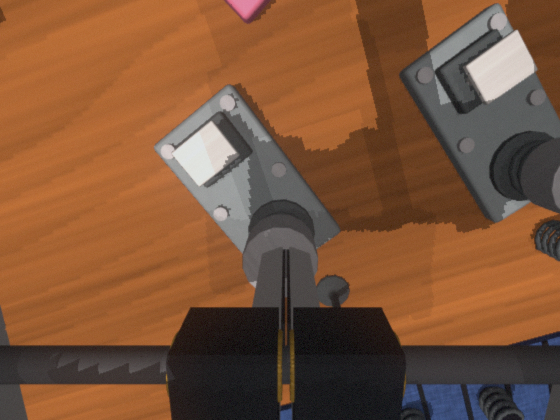

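The middle cap is under the tips near (281,256), and its tag at (208,153) matches the prediction. Pressing.

>>> apply_moves([
  [[-0.03,-0.02,0.12,0,1],[-0.03,-0.02,0.24,0,1],[-0.03,-0.02,0.34,0,1],[-0.03,-0.02,0.42,0,1],[-0.03,-0.02,0.42,0,1],[-0.03,-0.02,0.42,0,1]],
])

```text
time: 5.55
tool_pos: [0.6166, 0.0421, 0.2661]
ee_rot: [3.14, 0.002, 2.824]
wrist_force: [-2.5, 0.5, 10.0]
width: 0.0002
finger_force: 4.4
```

>>> apply_moves([
  [[-0.02,0,0.04,0,1],[-0.02,0,0.06,0,1],[-0.02,0,0.06,0,1],[-0.02,0,0.06,0,1]],
])

```text
time: 6.05
tool_pos: [0.617, 0.042, 0.2633]
ee_rot: [3.141, -0.0, 2.824]
wrist_force: [-5.4, 1.9, 10.0]
width: 0.0005
finger_force: 5.5
```

About 10 N, so the middle stand is the medium one. Now the right cap.

>>> apply_moves([
  [[0,0,-0.4,0,1],[0,0,-0.9,0,1],[-0.1,-1.0,-0.9,0,1],[-0.2,-2.1,-0.9,0,1],[-0.35,-3.2,-0.9,0,1],[-0.5,-4.3,-0.9,0,1],[-0.6,-5.2,-0.9,0,1],[-0.61,-5.64,-0.9,0,1],[-0.61,-5.64,-0.6,0,1],[-0.61,-5.64,-0.48,0,1]],
])

```text
time: 7.3
tool_pos: [0.5583, -0.2342, 0.2825]
ee_rot: [3.14, -0.003, 2.825]
wrist_force: [0.3, 0.3, -0.8]
width: 0.0003
finger_force: 0.0
```

>>> apply_moves([
  [[0,0,0,0,1],[0,0,0,0,1]],
])

```text
time: 7.55
tool_pos: [0.5588, -0.2346, 0.2847]
ee_rot: [3.141, 0.0, 2.826]
wrist_force: [0.9, -0.2, 0.1]
width: 0.0006
finger_force: 0.0
```

Run:
```python
from bench import snapshot,telemetry
from h import *
o=telemetry.get_obs(); print(o['time'],o['tool_pos'],o['wrist_force'],shift(o,[.5578,-.2353],.065))
s=snapshot('wrist'); im=np.ascontiguousarray(s['image'][:,:,::-1])
print('R cap',proj(s,np.array([.5578,-.2353,.075])),'R tag',proj(s,np.array([.4854,-.2423,.05])))
cv2.imwrite('pics/w3.png',im)
```

```text
7.55 [ 0.55875715 -0.23455774  0.28473316] [ 0.87766935 -0.19069396  0.13353934] [ 0.014 -0.02   0.415]
R cap (np.float64(283.44342998568703), np.float64(255.4501322744496)) R tag (np.float64(233.89332575953273), np.float64(133.00538897726238))
```

View pics/w3.png

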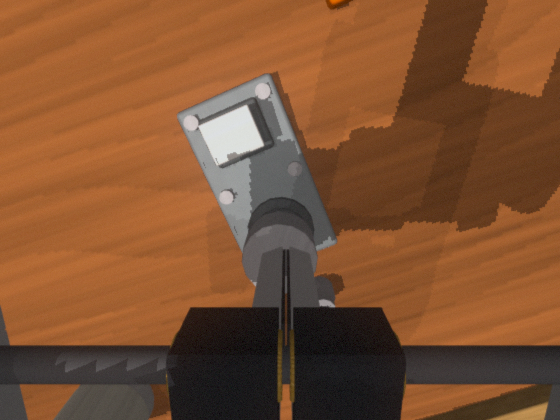

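The right cap is under the tips near (281,255), and its tag at (232,134) is within 2 px of the prediction. Pressing 10 mm.

>>> apply_moves([
  [[0,-0.02,0.12,0,1],[0,-0.02,0.24,0,1],[0,-0.02,0.34,0,1],[0,-0.02,0.42,0,1],[0,-0.02,0.42,0,1],[0,-0.02,0.42,0,1]],
])

```text
time: 8.35
tool_pos: [0.5581, -0.2367, 0.2642]
ee_rot: [3.141, 0.001, 2.824]
wrist_force: [-0.3, 0.1, 3.5]
width: 0.0003
finger_force: 1.9
```

The right stand gave 3.5 N at 10 mm, so the readings are left 16.5 N, middle 10 N, right 3.5 N. The right one is the softest. Lifting and going over its tag.

>>> apply_moves([
  [[0,0,-0.4,0,1],[0,0,-0.8,0,1],[0.5,-0.2,-0.8,0,1],[1.1,-0.45,-0.8,0,1],[1.35,-0.56,-0.7,0,1],[1.35,-0.56,-0.3,0,1],[1.35,-0.56,0,0,1],[1.35,-0.56,0,0,1]],
])

```text
time: 9.35
tool_pos: [0.4848, -0.2419, 0.2614]
ee_rot: [3.14, -0.004, 2.824]
wrist_force: [0.4, 0.2, -0.4]
width: 0.0005
finger_force: 0.0
```

>>> apply_moves([
  [[0,0,0.15,0,1],[0,0,0.3,0,1],[0,0,0.42,0,1],[0,0,0.52,0,1],[0,0,0.6,0,1],[0,0,0.64,0,1],[0,0,0.64,0,1],[0,0,0.64,0,1]],
])

```text
time: 10.35
tool_pos: [0.4854, -0.2423, 0.2353]
ee_rot: [-3.141, 0.002, 2.824]
wrist_force: [-3.9, 2.4, 16.3]
width: 0.0007
finger_force: 8.1
```

At 36.3 mm and 16 N, well above the 3 N friction, this looks like the stop. One firmer push to confirm, then lift clear.

>>> apply_moves([
  [[0,0,0.06,0,1],[0,0,0.12,0,1],[0,0,0.12,0,1]],
])

```text
time: 10.72
tool_pos: [0.4854, -0.2422, 0.235]
ee_rot: [-3.141, 0.003, 2.824]
wrist_force: [-13.6, 9.8, 39.9]
width: 0.0005
finger_force: 20.1
```

>>> apply_moves([
  [[0,0,-0.3,0,1],[0,0,-0.9,0,1],[0,0,-1.8,0,1],[0.5,0,-2.8,0,1],[1.2,0,-3.5,0,1],[1.9,0,-3.7,0,1],[2.2,0,-3.7,0,1],[2.2,0,-3.7,0,1],[2.2,0,-3.7,0,1]],
])

```text
time: 11.85
tool_pos: [0.3812, -0.2081, 0.4093]
ee_rot: [3.141, -0.002, 2.824]
wrist_force: [-0.7, -0.0, 0.0]
width: 0.0006
finger_force: 0.0
```

Run:
```python
from bench import snapshot,telemetry
from h import *
o=telemetry.get_obs(); print(o['time'],o['tool_pos'],o['wrist_force'])
s=snapshot('top'); a=cv2.resize(np.ascontiguousarray(s['image'][140:240,100:440,::-1]),None,fx=2.35,fy=2.35)
w=snapshot('scene'); b=cv2.resize(np.ascontiguousarray(w['image'][160:320,140:400,::-1]),None,fx=2,fy=2)
b=cv2.copyMakeBorder(b,0,0,0,a.shape[1]-b.shape[1],cv2.BORDER_CONSTANT)
cv2.imwrite('pics/end.png',np.vstack([a,b]))
```

```text
11.85 [ 0.3811711  -0.20810947  0.4092609 ] [-0.66600415 -0.01830299  0.0019194 ]
```

View pics/end.png

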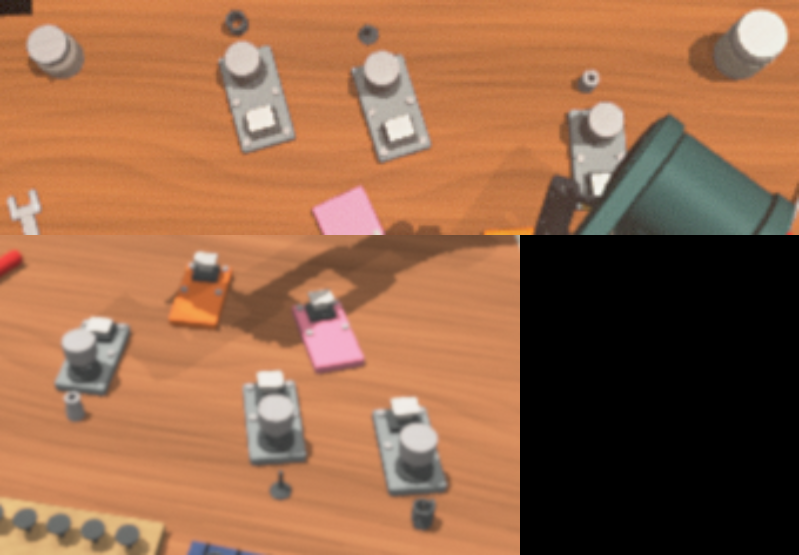

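The final view shows the right stand's tag lower at (100,327), while the middle (270,383) and left (405,408) tags are still up. The small items stand undisturbed and the arm is clear. Under 40 N the tag moved only 0.3 mm more, so it is at its stop. Handing in.

```bash
python3 -c "
from bench import ticket; print(ticket.close_job())"
```

```text
the job is handed in; nothing more can be done
None
```

I pressed the caps left to right (about 16.5 N, 10 N and 3.5 N), found the right stand softest, pushed its tag down to its stop, left the other two up, moved the arm clear and handed the job in.

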